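Feel a filed ski's edges for burrs

TASK

The child's ski clamped base up in the two bench vises has just been filed, so feel its two steel edges for burrs. With your fingertips resting lightly on the steel, run along the edge nearest you from beside the vise at the tip end to beside the vise at the tail end in one pass without lifting off, then do the far edge the same way, again tip to tail. Do not press hard or pull up on the ski, and leave everything else on the bench where it stands.

Things in the scene. Friction and masses are not known exactly. Their poses are not given: they have to be found in the camera images.
- ski_mid (a point): centre of the upturned ski's black base (yellow middle stripe), midway between the vises, level with the tops of the steel edges, 132 mm above the bench. y points along the ski to its tip (wider, curving down to the bench, on the robot's left), x across it away from the robot, z up. The ski is 1198 mm long, 16 mm thick; for |y| under 240 mm it is straight, level and 68 mm wide
- edge_near (a point): the bright steel edge nearer the robot: its straight part, 480 mm long, 3 mm wide, 1.5 mm proud of the black base; origin at its middle, on its top, which is x = -32.5 mm, z = 0 from point ski_mid; y along it towards the tip
- edge_far (a point): the bright steel edge farther from the robot: the same, at x = +32.5 mm from point ski_mid
- vise_tip (a point): the grey vise at the tip end: middle of its jaws, y = +210 mm from point ski_mid, at the height of the steel edges. The jaws are 56 mm long (along the ski), hold the ski's side walls, reach 48 mm to either side of the ski's middle and stop 9 mm below the edges; a T-bar screw sticks out towards the robot to x = -92 mm, 31 mm below the edges
- vise_tail (a point): the same vise at the tail end, y = -210 mm from point ski_mid
- ski (a joint): how far the ski is pushed down into the springy rubber pads of the vises, m: 0 at rest, positive down; the pads give 1 mm for about each 6 N, and the edges go down with the ski and come back when let go
- jar: bystander: glass mason jar with a screw lid, 81 mm across, 127 mm tall; origin under its middle; loose
- mug: bystander: closed stainless steel travel mug with a black lid, 79 mm across, 181 mm tall; origin under its middle; loose
- feeder: bystander: plastic bird feeder tube with green tray and cap, standing, 124 mm across the tray, 312 mm tall; origin under its middle; loose
- dog_brush: bystander: wooden dog brush lying on its bristles, 208 mm long, 58 mm wide, 32 mm high; origin on the bench at the neck, x along it towards the brush head; loose
- wax_bar: bystander: pink bar of ski wax, 85 x 38 x 22 mm; origin under its middle; loose
- scraper: bystander: clear yellow plastic wax scraper lying flat, 120 x 62 x 5 mm; origin under its middle; loose

How it is judged:
By the outcome, as a careful person would: the job done as asked, in the order asked, and still so for the second after the job is handed in, with the robot touching nothing.
It also fails if it takes over 66 s, if anything falls off the work surface, if the arm or the gripper's body presses on something with over 40 N, if the wrist force passes 120 N, or if a joint passes its speed limit or range.

ROBOT

A 7-joint arm with a two-finger parallel gripper is mounted at the origin on the work surface. World frame = base frame: x ahead of the robot, y to its left, z up, the work surface at z = 0. Lengths are in m, angles in rad, forces in N, time in s.
With the tool pointing down it reaches from about 0.4 to 0.85 m from the base axis. Payload 4.5 kg.
Tool frame: the origin (TCP) lies midway between the tips of the shut fingers; the grasp point (between the pads) lies 19 mm behind it; z points along the fingers, y is the line along which they close (so a half turn about z gives the same grasp; the last joint's range is limited). The gripper opens to 88 mm and grips with 3 to 60 N. Pads are 18 mm wide; open, the fingers measure 123 mm over their backs; the gripper's body (75 mm by 187 mm) begins 45 mm behind the grasp point.
Start: joints at [1.276, 0.689, -0.195, 1.565, 0.157, 0.902, -0.215], TCP at [0.202, -0.592, 0.239] pointing down, gripper open.
Joint ranges: [-3.01, 3.01], [-0.46, 2.08], [-1.47, 1.51], [0.13, 2.56], [-1, 4.14], [0.04, 2.09], [-2.66, 2.66]. Speed limits (rad/s): [2.57, 2.57, 3.14, 3.14, 3.14, 3.14, 3.14].

INTERFACE

Orientations are given as a unit quaternion [x, y, z, w].
In Python, from plant import r gives the robot as it stands.
- The arm moves only by the tool move_arm, never from a script. Its argument "targets" is a list that holds one entry, the list of rows, each a list of 7 numbers: the opening, from 0 (shut) to 1 (fully open), then the shift along the tool's x, y, z in mm, then the turn, a rotation vector about the tool's x, y, z in degrees. In form: [[[claw, dx, dy, dz, ax, ay, az], ...]]. A call has 1 to 10 rows; each row is the pose to reach, as a shift and turn from the pose commanded when the call began, along the tool's axes at that moment; what a row does not reach only later rows make up. A row lasts 1/8 s, in which the tool goes at most 62.5 mm and 10.7 degrees, less where a joint would pass 70% of its speed; a pose out of reach is approached as far as the arm can. A call with a gripper value outside its range is refused whole. The fingers move at their own pace and stop on an object; "newtons" is the grip in N (left out, the last holds). Time passes only in rows, so rows that repeat a pose let the fingers close. It gives the time, the measured TCP pose, the force, the opening and the grip force at its end, in the units of the state.
- r.get_state(): the state, without advancing time (a new reading comes with each control period).
- r.snapshot(name): name is "scene" or "top"; returns the picture (480x640x3 uint8, red, green, blue); there is no depth.
- r.camera_info(name): a dict with "fx", "fy", "cx", "cy" (pixels), "R" (3x3) and "t" (3): a world point X has camera coordinates R X + t. Camera axes: x right, y down, z forward; pixel columns grow to the right and rows downward; lengths in m; the calibration is good to about 2 mm. A picture is of the moment at which its call begins. camera_info takes no time and is no camera call.
- r.finish_job(): hands the job in; it is judged then, once.
The state is a dict: "clock": time; "q": joint angles; "qd": joint speeds; "joint_torque": joint torques, N m; "tool_pos": TCP position; "eef_rot": TCP orientation; "contact_force": force on the tool from outside, world axes, zero at the start; "moment": the same for the moment, N m; "opening": opening from 0.0 (shut) to 1.0 (fully open); "finger_force": force on a finger pad.
Only numpy, scipy, OpenCV 4.12 (cv2) and the standard library are available. Lean on these libraries where they do the work, as an engineer would, in place of code of your own. Each camera call takes 0.05 s, during which the arm holds its last target. There are 200 camera calls.

## Working session

There is one attempt and no reset: what is moved stays moved. The work goes in short steps, Python scripts to look and compute and a tool call to move; the robot and the scene stay as the last step left them, time stands still between calls to the robot, and variables do not carry over. Pictures are saved under pics/ and viewed, at most 10 in all, crops included, and the job is handed in when it is done.

Besides the shell and the picture viewer there is one more tool, called after "Emit:" by a JSON object that holds its "method" and its "body", one argument or row to a line. move_arm: Moves the arm, as the interface text tells. Its arguments: {"type":"object","properties":{"targets":{"type":"array","items":{"type":"array","items":{"type":"array","items":{"type":"number"}}}},"newtons":{"type":"number"}},"required":["targets"]}

```bash
mkdir -p pics; python3 - <<'E'
from plant import r
import cv2
for n in("scene","top"):
    cv2.imwrite(f"pics/{n}0.png",r.snapshot(n)[:,:,::-1]); c=r.camera_info(n); print(n,c)
s=r.get_state(); print({k:s[k] for k in("clock","tool_pos","eef_rot","contact_force","opening")})
E
```

```text
scene {'fx': 520.7755703156972, 'fy': 520.7755703156972, 'cx': 319.72289850694807, 'cy': 250.9702873162566, 'R': array([[-0.40812061,  0.91286769,  0.01049531],
       [ 0.49164569,  0.22946042, -0.8400193 ],
       [-0.76923474, -0.33766922, -0.54245499]]), 't': array([ 0.23457616, -0.17962177,  1.69732875])}
top {'fx': 606.7355015257554, 'fy': 606.7355015257554, 'cx': 317.21738191694385, 'cy': 236.92228668567333, 'R': array([[-0.00954989, -0.99989877,  0.01054772],
       [-0.98035216,  0.00728382, -0.19712074],
       [ 0.19702396, -0.01222296, -0.98032248]]), 't': array([-0.00772729,  0.54454902,  1.4113997 ])}
{'clock': 0.1, 'tool_pos': array([ 0.20158148, -0.59100334,  0.23797993]), 'eef_rot': array([ 9.86514982e-01,  1.63668824e-01, -1.91694329e-04, -8.17881084e-04]), 'contact_force': array([ 0.25573799,  0.63997963, -0.24541212]), 'opening': 0.9994079803522516}
```

View pics/scene0.png

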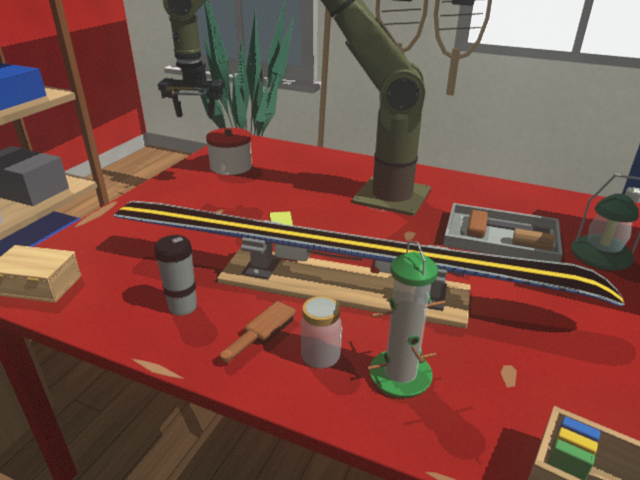

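View pics/top0.png

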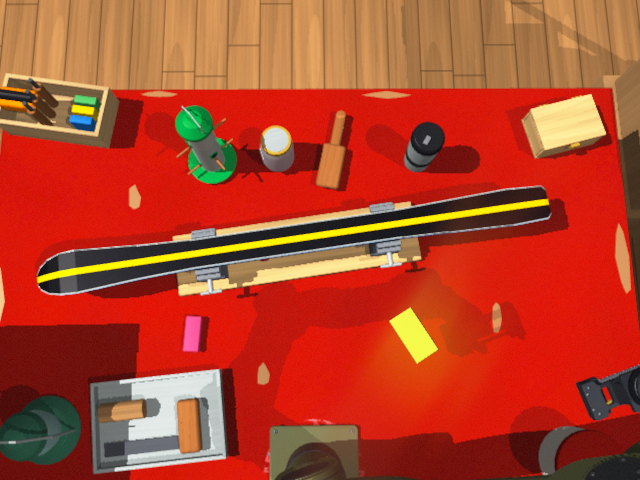

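The scene image shows the ski base-up, with the feeder, jar, brush and mug beyond it. In the top view the stripe runs from (40,280) to (548,203), with vises near (207,257) and (386,230), and the feeder base at about (212,165).

```bash
cat > h.py <<'E'
import numpy as np,cv2
from plant import r
def px2w(n,uv,z):
    c=r.camera_info(n);uv=np.atleast_2d(uv).astype(float)
    d=np.c_[(uv[:,0]-c["cx"])/c["fx"],(uv[:,1]-c["cy"])/c["fy"],np.ones(len(uv))]@c["R"]
    o=-c["R"].T@c["t"]
    return o+d*((z-o[2])/d[:,2])[:,None]
def w2px(n,X):
    c=r.camera_info(n);p=np.atleast_2d(X)@c["R"].T+c["t"]
    return p[:,:2]/p[:,2:]*[c["fx"],c["fy"]]+[c["cx"],c["cy"]]
E
python3 - <<'E'
from h import *
im=cv2.imread("pics/top0.png").astype(int)
b,g,rr=im[...,0],im[...,1],im[...,2]
m=(rr>150)&(g>140)&(b<110)
v,u=np.nonzero(m);k=(v>195)&(v<275)&(u>170)&(u<420);P=px2w("top",np.c_[u[k],v[k]],.1305)
vx,vy,x0,y0=cv2.fitLine(P[:,:2].astype(np.float32),cv2.DIST_HUBER,0,.001,.001).ravel()
print("dir",vx,vy,"pt",x0,y0,"resid",np.std((P[:,0]-x0)*vy-(P[:,1]-y0)*vx))
for n,uv,z in[("feeder base",(212,163),0.01),("jar",(280,158),0.03),("mug",(418,160),.02)]: print(n,px2w("top",uv,z))
cv2.imwrite("pics/crop.png",cv2.resize(cv2.imread("pics/top0.png")[190:305,165:430],None,fx=3,fy=3,interpolation=cv2.INTER_CUBIC))
E
```

```text
dir 0.1376671 -0.9904786 pt 0.5401468 -0.060984317 resid 0.021948680171432495
feeder base [[0.74743831 0.2533253  0.01      ]]
jar [[0.75294174 0.07921873 0.03      ]]
mug [[ 0.74892748 -0.27094183  0.02      ]]
```

View pics/crop.png

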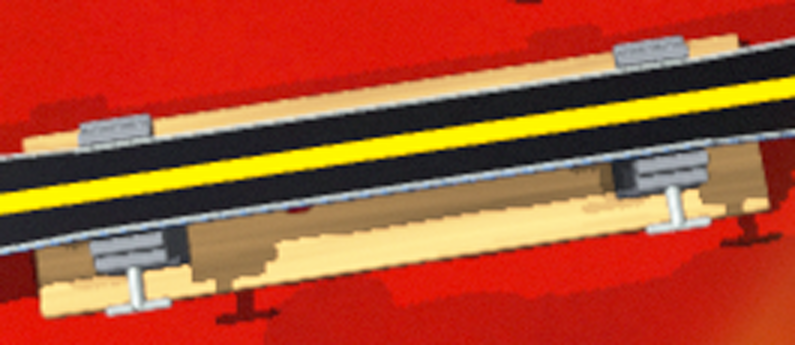

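The crop shows the jaws clearly. The tip vise's far jaw spans crop (80..152, ~128) and its near jaw (90..165, ~240). The tail vise's far jaw spans (614..687, ~50) and its near jaw (635..708, ~160).

```bash
python3 - <<'E'
from h import *
im=cv2.imread("pics/top0.png").astype(int)
b,g,rr=im[...,0],im[...,1],im[...,2]
m=(rr>200)&(g>190)&(b<60)
v,u=np.nonzero(m);k=(v>195)&(v<275)&(u>170)&(u<420);P=px2w("top",np.c_[u[k],v[k]],.1305)
vx,vy,x0,y0=cv2.fitLine(P[:,:2].astype(np.float32),cv2.DIST_HUBER,0,.001,.001).ravel()
d=np.array([vx,vy])*np.sign(vy); p0=np.array([x0,y0]); n=np.array([d[1],-d[0]])
print("d",d,"resid",np.std((P[:,:2]-p0)@n))
cr=lambda q:np.array(q)/3.+[165,190]-1/3
W=px2w("top",cr([(80,122),(152,114),(90,242),(165,233),(614,47),(687,37),(636,158),(708,150)]),.123)[:,:2]-p0
y=W@d;print("along",y.round(4),"across",(W@n).round(4))
tip,tail=y[:4].mean(),y[4:].mean();print("tip,tail",tip,tail,"sep",tip-tail)
mid=p0+d*(tip+tail)/2;print("mid",mid,"yaw",np.arctan2(-d[0],d[1])*57.3)
# edge check: brightness profile across ski at several stations
G=im.min(2).astype(np.float32)
for s in(-.12,-.06,0,.06,.12):
    t=np.arange(-.045,.0451,.0005);X=np.c_[mid+d*s+t[:,None]*n,np.full(len(t),.132)]
    uv=w2px("top",X).astype(np.float32);pr=cv2.remap(G,uv[:,:1],uv[:,1:],cv2.INTER_LINEAR).ravel()
    h=len(t)//2;print(s,t[:h][pr[:h].argmax()],t[h:][pr[h:].argmax()])
from scipy.spatial.transform import Rotation as Ro
s=r.get_state();R=Ro.from_quat(s["eef_rot"]).as_matrix();print(R.round(3))
# target: tool y along +-ski
for sg in(1,-1):
    T=np.c_[np.r_[-n*-1*sg,0],np.r_[-d*sg,0],[0,0,-1]]; print(sg,np.linalg.det(T),Ro.from_matrix(R.T@T).as_rotvec(degrees=True))
    print(T.round(3))
for e in(-.0325,.0325):
  for yy in(.172,-.172): print(e,yy,mid+n*e+d*yy)
for nm,o in(("feeder",(.747,.253)),("jar",(.753,.079)),("mug",(.749,-.271))): print(nm,(np.array(o)-mid)@n,(np.array(o)-mid)@d)
E
```

```text
d [-0.14238636  0.9898112 ] resid 0.004069356113106409
along [ 0.2316  0.1764  0.2345  0.1777 -0.1836 -0.241  -0.1855 -0.2412] across [ 0.0557  0.0537 -0.0377 -0.0394  0.053   0.0524 -0.0359 -0.0381]
tip,tail 0.2050692090596397 -0.21280903886478394 sep 0.41787824792442363
mid [0.52665816 0.03683924] yaw 8.186561
-0.12 -0.03249999999999999 0.03400000000000007
-0.06 -0.03249999999999999 0.03350000000000007
0 -0.03299999999999999 0.03300000000000007
0.06 -0.03299999999999999 0.03250000000000007
0.12 -0.03299999999999999 0.03250000000000007
[[ 0.946  0.323 -0.001]
 [ 0.323 -0.946  0.002]
 [-0.    -0.002 -1.   ]]
1 1.0000000521272112 [-0.09518819  0.01524303 10.653871  ]
[[ 0.99   0.142  0.   ]
 [ 0.142 -0.99   0.   ]
 [ 0.     0.    -1.   ]]
-1 1.0000000521272112 [-2.25916430e-02 -1.41078069e-01 -1.69346070e+02]
[[-0.99  -0.142  0.   ]
 [-0.142  0.99   0.   ]
 [ 0.     0.    -1.   ]]
-0.0325 0.172 [0.46999884 0.2024592 ]
-0.0325 -0.172 [ 0.51897975 -0.13803585]
0.0325 0.172 [0.53433656 0.21171432]
0.0325 -0.172 [ 0.58331747 -0.12878073]
feeder 0.24887516635907386 0.18258466812181895
jar 0.23003880647075867 0.009503204278234902
mug 0.17624433505786158 -0.3363611639816719
```

Emit:
{"method": "move_arm", "body": {
  "targets": [
    [[0,20,-14,0,0,0,3],[0,55,-39,0,0,0,6],[0,95,-67,0,0,0,9],[0,140,-98,0,0,0,10.6],[0,185,-130,0,0,0,10.6],[0,230,-162,0,0,0,10.6],[0,275,-194,0,0,0,10.6],[0,315,-225,0,0,0,10.6],[0,340,-260,0,0,0,10.6],[0,360,-300,0,0,0,10.6]]
  ],
  "newtons": 10
}}

```text
clock: 1.35
tool_pos: [0.4464, -0.1898, 0.2385]
eef_rot: [0.997, 0.072, 0.0, -0.0]
contact_force: [0.8, 0.3, -0.5]
opening: 0.004
finger_force: 0.0
```

Emit:
{"method": "move_arm", "body": {
  "targets": [
    [[0,9,-43,0,0,0,0],[0,18,-90,0,0,0,0],[0,28,-137,0,0,0,0],[0,38,-184,0,0,0,0],[0,48,-231,0,0,0,0],[0,58,-278,0,0,0,0],[0,68,-325,0,0,0,0],[0,76,-365,20,0,0,0],[0,81,-387,50,0,0,0],[0,81,-387,70,0,0,0]]
  ]
}}

```text
clock: 2.6
tool_pos: [0.4696, 0.2059, 0.1673]
eef_rot: [0.997, 0.074, -0.0, -0.001]
contact_force: [0.3, -1.0, 0.4]
opening: 0.004
finger_force: 0.0
```

Emit:
{"method": "move_arm", "body": {
  "targets": [
    [[0,0,0,10,0,0,0],[0,0,0,20,0,0,0],[0,0,0,25,0,0,0],[0,0,0,25,0,0,0]]
  ]
}}

```text
clock: 3.1
tool_pos: [0.4705, 0.203, 0.1438]
eef_rot: [0.997, 0.072, 0.0, 0.0]
contact_force: [-0.3, -1.0, 0.5]
opening: 0.004
finger_force: 0.0
```

```bash
python3 - <<'E'
from h import *
s=r.get_state();p=s["tool_pos"];print(p,s["contact_force"])
mid=np.array([.52690,.03688]);d=np.array([-.1424,.9898]);n=np.array([d[1],-d[0]])
print("ski frame across,along",(p[:2]-mid)@n,(p[:2]-mid)@d)
for k in("top","scene"):
    im=r.snapshot(k)[:,:,::-1].copy();u,v=w2px(k,p)[0];print(k,u,v)
    u,v=int(u),int(v);c=im[v-45:v+45,u-60:u+60];cv2.imwrite(f"pics/{k}1.png",cv2.resize(c,None,fx=5,fy=5,interpolation=cv2.INTER_CUBIC))
E
python3 -c "
import cv2;a=cv2.imread('pics/top1.png');b=cv2.imread('pics/scene1.png');cv2.imwrite('pics/both1.png',cv2.resize(cv2.hconcat([a,b]),(800,300)))"
```

```text
[0.47050249 0.20298672 0.14375609] [-0.30423459 -1.00978632  0.53904133]
ski frame across,along -0.03216865565405156 0.172443439774783
top 221.9412482548289 262.08548939935474
scene 420.19301581065776 241.12240734601025
```

View pics/both1.png

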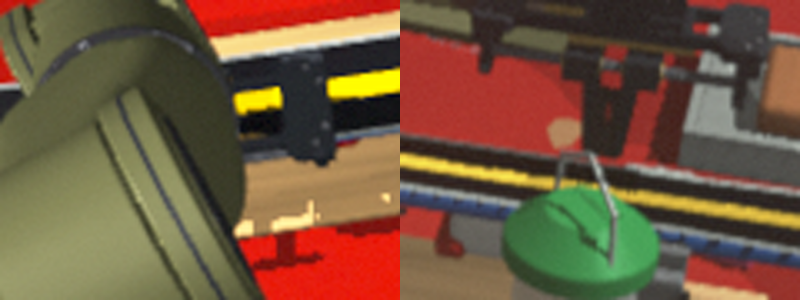

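The fingertips are shut and hang over the near edge beside the tip vise. Next I lower them gently until they touch.

Emit:
{"method": "move_arm", "body": {
  "targets": [
    [[0,0,-3,4,0,0,0],[0,0,-6,8,0,0,0],[0,0,-6,10,0,0,0],[0,0,-6,10.5,0,0,0],[0,0,-6,11,0,0,0],[0,0,-6,11,0,0,0]]
  ]
}}

```text
clock: 3.95
tool_pos: [0.4696, 0.2091, 0.1327]
eef_rot: [0.997, 0.072, 0.0, 0.0]
contact_force: [-0.1, -0.7, 0.2]
opening: 0.005
finger_force: 0.0
```

Emit:
{"method": "move_arm", "body": {
  "targets": [
    [[0,0,0,0.4,0,0,0],[0,0,0,0.8,0,0,0],[0,0,0,0.8,0,0,0],[0,0,0,0.8,0,0,0]]
  ]
}}

```text
clock: 4.45
tool_pos: [0.4696, 0.2092, 0.132]
eef_rot: [0.997, 0.072, 0.0, 0.0]
contact_force: [0.3, -0.6, 2.6]
opening: 0.005
finger_force: 1.3
```

Emit:
{"method": "move_arm", "body": {
  "targets": [
    [[0,0,2,0.2,0,0,0],[0,0,7,0.2,0,0,0],[0,0,13,0.2,0,0,0],[0,0,19,0.2,0,0,0],[0,0,25,0.2,0,0,0],[0,0,31,0.2,0,0,0],[0,0,37,0.2,0,0,0]]
  ]
}}

```text
clock: 5.32
tool_pos: [0.4749, 0.1723, 0.1317]
eef_rot: [0.997, 0.072, 0.0, -0.0]
contact_force: [-0.5, 3.2, 3.5]
opening: 0.01
finger_force: 2.1
```

Emit:
{"method": "move_arm", "body": {
  "targets": [
    [[0,0,6,0,0,0,0],[0,0,12,0,0,0,0],[0,0,18,0,0,0,0],[0,0,24,0,0,0,0],[0,0,30,0,0,0,0],[0,0,36,0,0,0,0],[0,0,42,0,0,0,0],[0,0,48,0,0,0,0],[0,0,54,0,0,0,0],[0,0,60,0,0,0,0]]
  ]
}}

```text
clock: 6.58
tool_pos: [0.4835, 0.1128, 0.1317]
eef_rot: [0.997, 0.072, -0.0, 0.0]
contact_force: [-1.2, 2.4, 4.7]
opening: 0.006
finger_force: 2.2
```

Emit:
{"method": "move_arm", "body": {
  "targets": [
    [[0,0,6,0,0,0,0],[0,0,12,0,0,0,0],[0,0,18,0,0,0,0],[0,0,24,0,0,0,0],[0,0,30,0,0,0,0],[0,0,36,0,0,0,0],[0,0,42,0,0,0,0],[0,0,48,0,0,0,0],[0,0,54,0,0,0,0],[0,0,60,0,0,0,0]]
  ]
}}

```text
clock: 7.82
tool_pos: [0.4921, 0.0534, 0.1317]
eef_rot: [0.997, 0.072, -0.0, 0.0]
contact_force: [-0.5, 2.7, 4.0]
opening: 0.008
finger_force: 2.2
```

Emit:
{"method": "move_arm", "body": {
  "targets": [
    [[0,0,6,0,0,0,0],[0,0,12,0,0,0,0],[0,0,18,0,0,0,0],[0,0,24,0,0,0,0],[0,0,30,0,0,0,0],[0,0,36,0,0,0,0],[0,0,42,0,0,0,0],[0,0,48,0,0,0,0],[0,0,54,0,0,0,0],[0,0,60,0,0,0,0]]
  ]
}}

```text
clock: 9.07
tool_pos: [0.5006, -0.0059, 0.1317]
eef_rot: [0.997, 0.072, -0.0, 0.0]
contact_force: [-0.8, 2.4, 4.4]
opening: 0.003
finger_force: 2.2
```

Emit:
{"method": "move_arm", "body": {
  "targets": [
    [[0,0,6,0,0,0,0],[0,0,12,0,0,0,0],[0,0,18,0,0,0,0],[0,0,24,0,0,0,0],[0,0,30,0,0,0,0],[0,0,36,0,0,0,0],[0,0,42,0,0,0,0],[0,0,48,0,0,0,0],[0,0,54,0,0,0,0],[0,0,60,0,0,0,0]]
  ]
}}

```text
clock: 10.32
tool_pos: [0.5092, -0.0653, 0.1317]
eef_rot: [0.997, 0.072, -0.0, 0.0]
contact_force: [-0.6, 2.8, 4.1]
opening: 0.008
finger_force: 2.2
```

Emit:
{"method": "move_arm", "body": {
  "targets": [
    [[0,0,6,0,0,0,0],[0,0,12,0,0,0,0],[0,0,18,0,0,0,0],[0,0,24,0,0,0,0],[0,0,30,0,0,0,0],[0,0,36,0,0,0,0],[0,0,42,0,0,0,0],[0,0,48,0,0,0,0],[0,0,54,0,0,0,0],[0,0,60,0,0,0,0]]
  ]
}}

```text
clock: 11.58
tool_pos: [0.5178, -0.1247, 0.1317]
eef_rot: [0.997, 0.072, -0.0, 0.0]
contact_force: [-0.1, 2.6, 4.5]
opening: 0.001
finger_force: 2.2
```

Emit:
{"method": "move_arm", "body": {
  "targets": [
    [[0,0,6,0,0,0,0],[0,0,12,0,0,0,0],[0,0,17,0,0,0,0],[0,0,20,0,0,0,0],[0,0,20,0,0,0,0],[0,0,20,0,0,0,0]]
  ]
}}

```text
clock: 12.32
tool_pos: [0.5207, -0.1448, 0.1318]
eef_rot: [0.997, 0.072, 0.0, 0.001]
contact_force: [0.3, 1.1, 4.4]
opening: 0.008
finger_force: 2.0
```

Emit:
{"method": "move_arm", "body": {
  "targets": [
    [[0,0,0,-10,0,0,0],[0,0,0,-30,0,0,0],[0,10,-15,-40,0,0,0],[0,25,-50,-40,0,0,0],[0,40,-95,-40,0,0,0],[0,50,-140,-40,0,0,0],[0,60,-185,-40,0,0,0],[0,65,-230,-40,0,0,0],[0,65,-275,-40,0,0,0],[0,65,-315,-40,0,0,0]]
  ]
}}

```text
clock: 13.58
tool_pos: [0.5391, 0.1805, 0.1717]
eef_rot: [0.997, 0.073, -0.0, -0.0]
contact_force: [0.3, 0.4, 0.2]
opening: 0.004
finger_force: 0.0
```

Emit:
{"method": "move_arm", "body": {
  "targets": [
    [[0,0,-25,0,0,0,0],[0,0,-40,0,0,0,0],[0,0,-42,10,0,0,0],[0,0,-42,20,0,0,0],[0,0,-42,30,0,0,0],[0,0,-42,36,0,0,0],[0,0,-42,38,0,0,0],[0,0,-42,38,0,0,0]]
  ]
}}

```text
clock: 14.58
tool_pos: [0.534, 0.2184, 0.1337]
eef_rot: [0.997, 0.072, 0.0, 0.0]
contact_force: [0.5, 0.3, -0.0]
opening: 0.004
finger_force: 0.0
```

Emit:
{"method": "move_arm", "body": {
  "targets": [
    [[0,0,0,0.8,0,0,0],[0,0,0,1.3,0,0,0],[0,0,0,1.7,0,0,0],[0,0,0,2,0,0,0],[0,0,0,2,0,0,0],[0,0,0,2,0,0,0]]
  ]
}}

```text
clock: 15.32
tool_pos: [0.534, 0.2186, 0.1319]
eef_rot: [0.997, 0.072, 0.0, -0.0]
contact_force: [-0.4, -0.6, 3.1]
opening: 0.009
finger_force: 1.7
```

Emit:
{"method": "move_arm", "body": {
  "targets": [
    [[0,0,2,0.1,0,0,0],[0,0,7,0.1,0,0,0],[0,0,13,0.1,0,0,0],[0,0,19,0.1,0,0,0],[0,0,25,0.1,0,0,0],[0,0,31,0.1,0,0,0],[0,0,37,0.1,0,0,0]]
  ]
}}

```text
clock: 16.2
tool_pos: [0.5392, 0.1816, 0.1317]
eef_rot: [0.997, 0.072, 0.0, -0.0]
contact_force: [-0.8, 4.2, 4.5]
opening: 0.008
finger_force: 2.3
```

Emit:
{"method": "move_arm", "body": {
  "targets": [
    [[0,0,6,0,0,0,0],[0,0,12,0,0,0,0],[0,0,18,0,0,0,0],[0,0,24,0,0,0,0],[0,0,30,0,0,0,0],[0,0,36,0,0,0,0],[0,0,42,0,0,0,0],[0,0,48,0,0,0,0],[0,0,54,0,0,0,0],[0,0,60,0,0,0,0]]
  ]
}}

```text
clock: 17.45
tool_pos: [0.5477, 0.1221, 0.1316]
eef_rot: [0.997, 0.072, -0.0, 0.0]
contact_force: [-1.3, 2.6, 4.3]
opening: 0.005
finger_force: 2.5
```

Emit:
{"method": "move_arm", "body": {
  "targets": [
    [[0,0,6,0,0,0,0],[0,0,12,0,0,0,0],[0,0,18,0,0,0,0],[0,0,24,0,0,0,0],[0,0,30,0,0,0,0],[0,0,36,0,0,0,0],[0,0,42,0,0,0,0],[0,0,48,0,0,0,0],[0,0,54,0,0,0,0],[0,0,60,0,0,0,0]]
  ]
}}

```text
clock: 18.7
tool_pos: [0.556, 0.0628, 0.1316]
eef_rot: [0.997, 0.072, -0.0, -0.0]
contact_force: [-0.2, 3.2, 5.9]
opening: 0.008
finger_force: 2.6
```

Emit:
{"method": "move_arm", "body": {
  "targets": [
    [[0,0,6,0,0,0,0],[0,0,12,0,0,0,0],[0,0,18,0,0,0,0],[0,0,24,0,0,0,0],[0,0,30,0,0,0,0],[0,0,36,0,0,0,0],[0,0,42,0,0,0,0],[0,0,48,0,0,0,0],[0,0,54,0,0,0,0],[0,0,60,0,0,0,0]]
  ]
}}

```text
clock: 19.95
tool_pos: [0.5644, 0.0036, 0.1315]
eef_rot: [0.997, 0.072, -0.001, -0.0]
contact_force: [0.0, 4.7, 4.8]
opening: 0.007
finger_force: 2.7
```

Emit:
{"method": "move_arm", "body": {
  "targets": [
    [[0,0,6,0,0,0,0],[0,0,12,0,0,0,0],[0,0.2,18,-0.1,0,0,0],[0,0.2,24,-0.1,0,0,0],[0,0.4,30,-0.1,0,0,0],[0,0.4,36,-0.1,0,0,0],[0,0.6,42,-0.1,0,0,0],[0,0.6,48,-0.1,0,0,0],[0,0.8,54,-0.1,0,0,0],[0,0.8,60,-0.1,0,0,0]]
  ]
}}

```text
clock: 21.2
tool_pos: [0.5734, -0.0556, 0.1315]
eef_rot: [0.997, 0.072, -0.001, -0.0]
contact_force: [-0.4, 4.6, 5.7]
opening: 0.004
finger_force: 2.7
```

Emit:
{"method": "move_arm", "body": {
  "targets": [
    [[0,0,6,0,0,0,0],[0,0,12,0,0,0,0],[0,0,18,0,0,0,0],[0,0,24,0,0,0,0],[0,0,30,0,0,0,0],[0,0,36,0,0,0,0],[0,0,42,0,0,0,0],[0,0,48,0,0,0,0],[0,0,54,0,0,0,0],[0,0,60,0,0,0,0]]
  ]
}}

```text
clock: 22.45
tool_pos: [0.5819, -0.1148, 0.1315]
eef_rot: [0.997, 0.072, -0.001, -0.0]
contact_force: [1.5, 4.1, 6.3]
opening: 0.006
finger_force: 2.8
```

Emit:
{"method": "move_arm", "body": {
  "targets": [
    [[0,0,6,0,0,0,0],[0,0,12,0,0,0,0],[0,0,17,0,0,0,0],[0,0,20,0,0,0,0],[0,0,20,0,0,0,0],[0,0,20,0,0,0,0]]
  ]
}}

```text
clock: 23.2
tool_pos: [0.5847, -0.1352, 0.1315]
eef_rot: [0.997, 0.072, -0.001, 0.0]
contact_force: [0.7, 3.3, 6.2]
opening: 0.003
finger_force: 2.8
```

Emit:
{"method": "move_arm", "body": {
  "targets": [
    [[0,0,0,-8,0,0,0],[0,0,0,-25,0,0,0],[0,0,0,-50,0,0,0],[0,0,0,-75,0,0,0],[0,0,0,-95,0,0,0],[0,0,0,-100,0,0,0],[0,0,0,-100,0,0,0],[0,0,0,-100,0,0,0]]
  ]
}}

```text
clock: 24.2
tool_pos: [0.5851, -0.1348, 0.2309]
eef_rot: [0.997, 0.072, -0.001, -0.0]
contact_force: [0.2, -0.4, -0.7]
opening: 0.004
finger_force: 0.0
```

```bash
python3 - <<'E'
from h import *
cv2.imwrite("pics/top2.png",r.snapshot("top")[:,:,::-1]);s=r.get_state();print(s["tool_pos"],s["contact_force"])
E
```

```text
[ 0.58515676 -0.1347272   0.23084831] [-0.33976614  0.4862843   0.16738428]
```

View pics/top2.png

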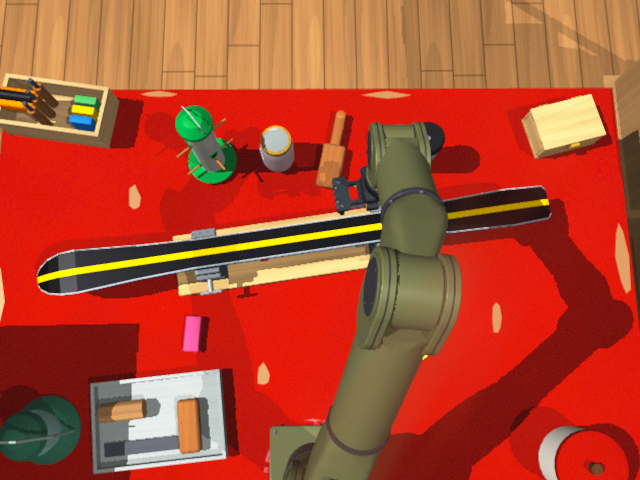

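The arm has lifted clear. The feeder (212,165), jar (277,148), brush (332,165), wax bar (192,333) and ski are where they started. The arm hides the scraper and most of the mug, but it never came near either.

```bash
python3 -c "
from plant import r
print(r.finish_job())"
```

```text
the job is handed in; nothing more can be done
None
```

I ran the fingertips along the near edge and then the far edge, each in one tip-to-tail pass at about 3–6 N, and handed the job in at about 24 s with the arm clear; the bystanders in view hadn't moved (the scraper and most of the mug were hidden by the arm).

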